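# Set the offer-of-the-day arrow and ring the counter bell

## Task

Soap is today's offer. Push the red arrow of the offer stand round with a fingertip until it points straight at the white bar of soap, leave it there, then press the button of the counter bell all the way down and let go. Do not shift, lift or tip any of the goods on the stand.

Things in the scene. Friction and masses are not known exactly. Their poses are not given: they have to be found in the camera images.
- stand: Offer stand, fixed to the counter: round dark wooden foot (76 mm) with an 18 mm steel post, and round it four cork pads (90 mm across, top 6 mm above the counter) centred 122 mm from the post, at 52 and 97 degrees to either side of the stand's +x. Origin: foot of the post, on the counter; z up. Turned at most 0.12 rad from the world axes.
- arrow (a joint): Angle of the red arrow about the post, rad: 0 along the stand's +x (away from the robot), growing anticlockwise from above (to the left). Turns from -2.0 to 2.0, starts within 0.35 of 0. Friction of about 0.07 N m holds it where it is left; it has no spring and no detents.
- arrow_axis (a point): On the arrow's turning axis at its mid-height, 165 mm above the counter; x along the arrow, y to its left, z up. Arrow: level red bar 12 mm thick, 26 mm high, from the 26 mm hub out to 112 mm, with a V head 55 mm wide between 85 and 127 mm from the axis. A brass nut on the hub ends 188 mm above the counter. It swings clear above all the goods (at most 130 mm high there).
- arrow_tip (a point): Point of the arrow's head, 127 mm from the axis, at the arrow's mid-height; axes as arrow_axis.
- soap: White paper-wrapped bar of soap, 47 x 48 x 26 mm, loose on one of the four pads. Origin: centre of its underside.
- honey_jar: Full honey jar with orange-brown lid, 83 mm across, 123 mm high, loose on another pad. Origin: centre of its underside.
- bottle: Small dark brown bottle with pale cap, 41 mm across, 120 mm high, loose on another pad. Origin: centre of its underside.
- mug: White mug with blue pattern, 82 mm across, 91 mm high, with a handle, loose on another pad. Origin: underside, midway between the handle's outer edge and the far wall.
- bell_button (a joint): Travel of the bell's button, m: 0 up, 0.006 fully down. A spring brings it back; it takes 1.4 N to start and 4 N to hold fully down.
- bell_top (a point): Centre of the top of the bell's button, 60 mm above the counter when up. The bell is a steel dome 76 mm across on a black foot (86 mm), fixed to the counter; the brass button is 22 mm across, and stands 17 mm proud of the dome's collar. A 224 mm high counter scale stands behind it, with its front 0.57 m from the robot's axis.
There are look-alikes about, which are no part of the job. There is more than one size of the bottle; the one meant has the size given above.

How it is judged:
On the way, in this order (a step that is already met when the one before it is completed fails the run):
1. the arrow rests pointing at the soap (y of soap in the frame of arrow_axis between -0.022 and 0.022 m and x of soap in the frame of arrow_axis above 0.05 m and velocity of joint arrow between -0.05 and 0.05 rad/s), for 0.3 s.
2. the bell's button is pressed down (value of joint bell_button above 0.0045 m), for 0.05 s.
At the end, for the whole second after the job is handed in: The arrow is at rest and its line passes within 22 mm of the soap's centre, on the soap's side; the bell's button is up again (less than 1 mm down) after having been pressed at least 4.5 mm; the four goods stand upright within 15 mm of where they were (all of step 1 and value of joint bell_button below 0.001 m and distance of each of soap, honey_jar, bottle, mug from where it was at the start of the episode below 0.015 m and angle between each of soap, honey_jar, bottle, mug's own z axis and vertical below 0.15 rad); the robot touches nothing.
It fails at once if any of the four goods shifted or lifted more than 15 mm, or tipped more than 0.3 rad (distance of any of soap, honey_jar, bottle, mug from where it was at the start of the episode above 0.015 m or angle between any of soap, honey_jar, bottle, mug's own z axis and vertical above 0.3 rad).
It also fails if it takes over 56 s, if anything falls off the work surface, if the arm or the gripper's body presses on something with over 40 N, if the wrist force passes 120 N, or if a joint passes its speed limit or range.

## Robot

A 6-joint arm with a two-finger parallel gripper is mounted at the origin on a cart in front of the work surface, level with it; the furniture and walls round the work are solid. World frame = base frame: x ahead of the robot, y to its left, z up, the work surface at z = 0. Lengths are in m, angles in rad, forces in N, time in s.
With the tool pointing down it reaches from about 0.375 to 0.9 m from the base axis. Payload 3.1 kg.
Tool frame: the origin (TCP) lies at the centre of the arm's flange, where the gripper is bolted on; the fingertips stand robot.tip_extent ahead of it and the grasp point (between the pads) lies 164 mm ahead of it (robot.tip_extent is the distance from the TCP to the fingertips, in m); z points along the fingers, y is the line along which they close (so a half turn about z gives the same grasp; the last joint's range is limited). The gripper opens to 87 mm and grips with 3 to 60 N. Pads are 19 mm wide; open, the fingers measure 117 mm over their backs; the gripper's body (75 mm by 190 mm) begins 51 mm behind the grasp point.
Start: joints at [-1.431, 0.527, 1.433, -0, 1.181, -0.178], TCP at [0.196, -0.593, 0.405] pointing down, gripper open.
Joint ranges: [-3.08, 3.08], [-0.75, 2.2], [0.22, 2.44], [-1.43, 4.57], [0, 2.65], [-2.85, 2.85]. Speed limits (rad/s): [2.79, 2.79, 3.14, 3.14, 3.14, 3.14].

## Interface

Orientations are given as a unit quaternion [x, y, z, w].
In Python, from rig import get_obs, camera, hand_in, cut_out, robot gives the robot as it stands.
- The arm moves only by the tool step_arm, never from a script. Its argument "rows" is a list of rows, each a list of 6 numbers: the shift along the world's x, y, z in m, then the turn, a rotation vector about the world's x, y, z in degrees. A call has 1 to 12 rows; each row shifts and turns the commanded pose from where the row before left it; what a row does not reach is not made up. A row lasts 1/8 s, in which the tool goes at most 62.5 mm and 10.7 degrees, less where a joint would pass 70% of its speed; a pose out of reach is approached as far as the arm can. A call is refused whole if a number of a shift passes 0.0625 or a number of a turn 10.7, either way. A call with a gripper value outside its range is refused whole. "jaw" is the finger opening in m, from 0 to 0.087, set as the call begins (left out, the last holds). The fingers move at their own pace and stop on an object; "squeeze" is the grip in N (left out, the last holds). Time passes only in rows, so rows that do not move let the fingers close. It gives the time, the measured TCP pose, the force, the opening and the grip force at its end, in the units of the state.
- get_obs(): the state, without advancing time (a new reading comes with each control period).
- camera(name): name is "side" or "top"; returns a dict with "pixels" (420x560x3 uint8, blue, green, red), "depth" (420x560 float32, m along the optical axis (not along the pixel's ray), 0 where there is no reading), "fov_y" (degrees; the focal length in pixels is half the picture's height over the tangent of half this angle, whatever the lens; pixels are square), "cx", "cy" (the principal point, pixels), "k1" (the pictures are not rectified: a ray, as slopes to the right and down, at radius r is drawn at 1 + k1 r^2 times it, then the intrinsics apply), "extrinsics" (4x4, takes a point from camera to world coordinates). Camera axes: x right, y up, looking along -z (the intrinsics and any distortion apply to the point x, -y, -z); pixel columns grow to the right and rows downward; lengths in m; the calibration is good to about 2 mm. A picture is of the moment at which its call begins.
- hand_in(): hands the job in; it is judged then, once.
Trained networks look in the newest picture that a camera, given by its name, has taken for a name from the list of things; names that differ only in an ending like _2 or _b are one class to them, and where a whole thing is asked for, a point or a joint stands for the part that bears it (a point fixed in the world has none). Each returns a list of dicts, best first, with "confidence" (0 to 1); they miss things now and then, are a little off and sometimes report something else, mostly with a low value. They report only what shows in the picture. A call takes as long as a camera call. They do not tell look-alikes from the thing itself.
- cut_out(label, camera): "region" (420x560 bool, what is visible of it) and "extent" ([centre column, centre row, width, height] in pixels, round what is visible of it).
The state is a dict: "time": time; "q": joint angles; "joint_velocities": joint speeds; "joint_torque": joint torques, N m; "position": TCP position; "tool_rot": TCP orientation; "ft_force": force on the tool from outside, world axes, zero at the start; "moment": the same for the moment, N m; "grip_width": finger opening in m; "grip_force": force on a finger pad.
Only numpy, scipy, OpenCV 4.12 (cv2) and the standard library are available. Lean on these libraries where they do the work, as an engineer would, in place of code of your own. Each camera call takes 0.05 s, during which the arm holds its last target. There are 200 camera calls.

## Working session

There is one attempt and no reset: what is moved stays moved. The work goes in short steps, Python scripts to look and compute and a tool call to move; the robot and the scene stay as the last step left them, time stands still between calls to the robot, and variables do not carry over. Pictures are saved under pics/ and viewed, at most 10 in all, crops included, and the job is handed in when it is done.

Besides the shell and the picture viewer there is one more tool, called after "Emit:" by a JSON object that holds its "api" and its "payload". step_arm: Moves the arm, as the interface text tells. Its arguments: {"type":"object","properties":{"rows":{"type":"array"},"jaw":{"type":"number"},"squeeze":{"type":"number"}},"required":["rows"]}

```bash
mkdir -p pics; cat > h.py <<'E'
import numpy as np, cv2
from rig import get_obs, camera, hand_in, cut_out, robot
def cloud(c):
    h,w=c["depth"].shape; f=h/2/np.tan(np.radians(c["fov_y"])/2)
    K=np.array([[f,0,c["cx"]],[0,f,c["cy"]],[0,0,1.]])
    u,v=np.meshgrid(np.arange(w),np.arange(h))
    p=cv2.undistortPoints(np.stack([u,v],-1).reshape(-1,1,2).astype(np.float64),K,np.array([c["k1"],0,0,0,0.])).reshape(h,w,2)
    d=c["depth"]; P=np.stack([p[...,0]*d,-p[...,1]*d,-d,np.ones_like(d)],-1)
    W=(P@c["extrinsics"].T)[...,:3]; W[d==0]=np.nan
    return W
E
python3 - <<'E'
from h import *
o=get_obs(); print(o["time"],o["position"],o["tool_rot"],robot.tip_extent)
for n in("top","side"):
    c=camera(n); cv2.imwrite(f"pics/{n}0.png",c["pixels"]); np.savez(f"{n}0.npz",W=cloud(c),px=c["pixels"])
    W=cloud(c); print(n,c["extrinsics"][:3,3].round(3))
    for l in("stand","arrow","soap","honey_jar","bottle","mug","bell_button"):
        for r in cut_out(l,n)[:4]:
            P=W[r["region"]]; P=P[~np.isnan(P[:,0])]
            print(l,round(r["confidence"],2),np.round(r["extent"]),P.mean(0).round(3),np.percentile(P,2,axis=0).round(3),np.percentile(P,98,axis=0).round(3)) if len(P) else print(l,"nodepth",r["extent"])
E
```

```text
0.0 [ 0.19586045 -0.5931552   0.40377519] [ 9.87321755e-01  1.58728010e-01  9.93751870e-06 -1.08212536e-03] 0.1822
top [ 0.432 -0.138  1.189]
stand 0.76 [336. 224. 110.  78.] [ 0.503 -0.262  0.043] [ 0.431 -0.4   -0.001] [ 0.57  -0.141  0.181]
stand 0.57 [341. 216.  28.  59.] [ 0.522 -0.267  0.173] [ 0.45  -0.291  0.154] [ 0.575 -0.241  0.188]
arrow 0.72 [342. 217.  30.  66.] [ 0.52  -0.269  0.159] [ 0.448 -0.301 -0.002] [ 0.577 -0.241  0.188]
soap 0.75 [374. 216.  18.  24.] [ 0.526 -0.369  0.029] [ 0.504 -0.392  0.017] [ 0.548 -0.347  0.035]
soap 0.21 [340. 217.  28.  63.] [ 0.52  -0.266  0.176] [ 0.448 -0.287  0.161] [ 0.575 -0.241  0.188]
honey_jar 0.94 [286. 250.  39.  37.] [ 0.442 -0.148  0.126] [ 0.407 -0.185  0.114] [ 0.477 -0.113  0.132]
bottle 0.93 [216. 244.  31.  26.] [0.456 0.002 0.135] [ 0.431 -0.019  0.027] [0.482 0.029 0.176]
bottle 0.7 [296. 213.  18.  22.] [ 0.528 -0.172  0.1  ] [ 0.512 -0.191  0.007] [ 0.549 -0.154  0.129]
bottle 0.29 [378. 215.  19.  24.] [ 0.526 -0.369  0.03 ] [ 0.504 -0.391  0.018] [ 0.549 -0.348  0.035]
mug 0.71 [386. 254.  52.  35.] [ 0.437 -0.
[... 190 characters left out ...]
65 [301. 206.  66. 105.] [ 0.51  -0.272  0.094] [ 0.42  -0.392  0.001] [ 0.577 -0.114  0.181]
arrow 0.89 [303. 163.  50.  25.] [ 0.51  -0.265  0.169] [ 0.443 -0.288  0.154] [ 0.574 -0.239  0.186]
soap 0.8 [310. 188.  16.  17.] [ 0.523 -0.362  0.026] [ 0.501 -0.392  0.009] [ 0.547 -0.345  0.035]
honey_jar 0.78 [317. 226.  37.  57.] [ 0.435 -0.127  0.086] [ 0.401 -0.175  0.012] [ 0.477 -0.108  0.131]
mug 0.72 [343. 184.  29.  37.] [ 0.429 -0.362  0.061] [ 0.394 -0.411  0.011] [ 0.465 -0.331  0.097]
mug 0.42 [306. 163.  53.  22.] [ 0.514 -0.274  0.163] [ 0.444 -0.402  0.053] [ 0.593 -0.239  0.187]
bell_button 0.46 [262. 334.   8.  12.] [0.451 0.183 0.06 ] [0.442 0.173 0.046] [0.461 0.192 0.063]
```

View pics/top0.png

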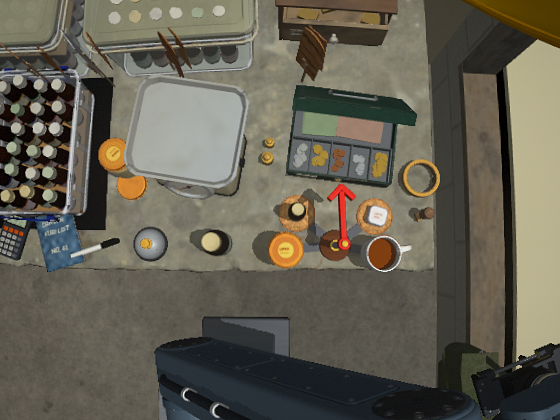

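View pics/side0.png

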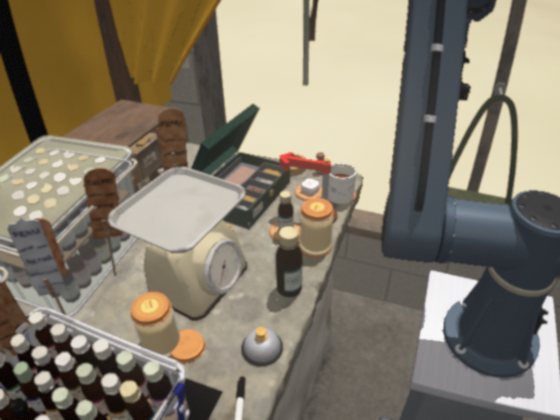

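Top view: the soap is at (375,214), a white block on the right-hand far pad, and the arrow pivot is at (345,243) with the arrow pointing ahead. The bell is at (150,244). There are two bottles: (297,212) is on a pad and 0.13 m high, so it is the one meant. The one at (214,242) is about 0.176 m high and off the stand, so it is a look-alike. The only soap-like block is on a pad. I'll measure precisely and check it in a crop.

```bash
python3 - <<'E'
from h import *
for n in("top","side"):
    z=np.load(n+"0.npz"); W,px=z["W"],z["px"].astype(int)
    b,g,r=px[...,0],px[...,1],px[...,2]
    box=(abs(W[...,0]-.5)<.13)&(abs(W[...,1]+.27)<.16)
    m=box&(r>120)&(g<70)&(b<70)&(W[...,2]>.14)&(W[...,2]<.2)
    P=W[m]; print(n,"red",m.sum(),np.nanmedian(P,0))
    t=box&(W[...,2]>.181)&(W[...,2]<.2); print(" nut",t.sum(),W[t].mean(0),W[t].min(0),W[t].max(0))
    Q=P[P[:,2]>.172]; k=Q[:,0]<.535
    if k.sum()>10:
        s,i=np.polyfit(Q[k,0],Q[k,1],1); print(" bar slope",s,"y at .45",s*.45+i, "xmax",Q[:,0].max(), Q[Q[:,0].argmax()])
    s=box&(W[...,1]<-.32)&(W[...,0]>.49)&(W[...,2]>.028)&(W[...,2]<.04)&(b>130); Q=W[s]
    print(" soap",s.sum(),Q.mean(0),(Q.min(0)+Q.max(0))/2)
    bx=(abs(W[...,0]-.455)<.05)&(abs(W[...,1]-.182)<.05)&(W[...,2]>.055)&(W[...,2]<.075); Q=W[bx]
    print(" button",bx.sum(),Q.mean(0),Q.min(0),Q.max(0))
    # tall things near
    for nm,lo,hi in(("around arrow",(.3,-.55),(.75,-.05)),("around bell",(.35,.05),(.6,.32))):
        s=(W[...,0]>lo[0])&(W[...,0]<hi[0])&(W[...,1]>lo[1])&(W[...,1]<hi[1])&(W[...,2]>.1)&(W[...,2]<.35)
        Q=W[s]; print(nm,len(Q)); 
        H={}
        for p in Q: 
            q=tuple((p[:2]//.04).astype(int)); H[q]=max(H.get(q,0),p[2])
        print({(round(a*.04,2),round(c*.04,2)):round(float(v),2) for (a,c),v in sorted(H.items()) if v>.19})
px=np.load("top0.npz")["px"]; cv2.imwrite("pics/crop.png",cv2.resize(px[180:280,260:420],None,fx=5,fy=5,interpolation=cv2.INTER_CUBIC))
E
```

```text
top red 507 [ 0.53645555 -0.26655409  0.1775107 ]
 nut 64 [ 0.47204286 -0.26825159  0.18489016] [ 0.4461717  -0.2799828   0.18102264] [ 0.57379909 -0.24059212  0.19081402]
 bar slope 0.048682844909945726 y at .45 -0.27042241086475316 xmax 0.5809882608178261 [ 0.58098826 -0.26244454  0.17541688]
 soap 271 [ 0.53126684 -0.36919559  0.03145325] [ 0.56671894 -0.35787609  0.03287895]
 button 71 [0.45479092 0.18263113 0.05979719] [0.445156   0.17132966 0.05524627] [0.46428607 0.1945289  0.06398129]
around arrow 4166
{(np.float64(0.44), np.float64(-0.28)): 0.19, (np.float64(0.6), np.float64(-0.08)): 0.23, (np.float64(0.64), np.float64(-0.08)): 0.23, (np.float64(0.68), np.float64(-0.44)): 0.25, (np.float64(0.68), np.float64(-0.4)): 0.24, (np.float64(0.68), np.float64(-0.36)): 0.24, (np.float64(0.68), np.float64(-0.32)): 0.24, (np.float64(0.68), np.float64(-0.28)): 0.24, (np.float64(0.68), np.float64(-0.24)): 0.23, (np.float64(0.68), np.float64(-0.08)): 0.23, (np.float64(0.72), np.float64(-0.44)): 0.24, (np.float64(0.72), np.float64(-0.4)): 0.24, (np.float64(0.72), np.float64(-0.36)): 0.25, (
[... 1320 characters left out ...]
4(-0.24)): 0.24, (np.float64(0.68), np.float64(-0.2)): 0.24, (np.float64(0.68), np.float64(-0.08)): 0.23, (np.float64(0.72), np.float64(-0.44)): 0.2, (np.float64(0.72), np.float64(-0.4)): 0.24, (np.float64(0.72), np.float64(-0.36)): 0.24, (np.float64(0.72), np.float64(-0.32)): 0.24, (np.float64(0.72), np.float64(-0.28)): 0.24, (np.float64(0.72), np.float64(-0.24)): 0.25, (np.float64(0.72), np.float64(-0.2)): 0.25, (np.float64(0.72), np.float64(-0.16)): 0.24, (np.float64(0.72), np.float64(-0.08)): 0.23}
around bell 874
{(np.float64(0.56), np.float64(0.04)): 0.23, (np.float64(0.56), np.float64(0.08)): 0.23, (np.float64(0.56), np.float64(0.12)): 0.23, (np.float64(0.56), np.float64(0.16)): 0.23}
```

View pics/crop.png

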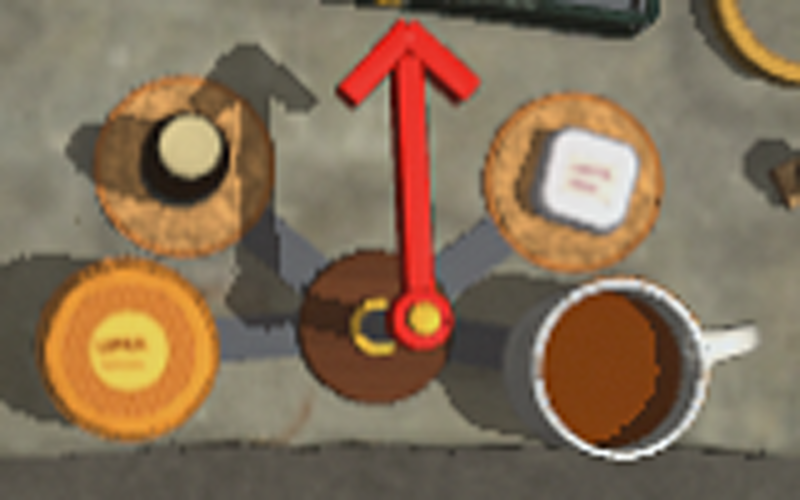

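The crop shows the soap at crop (592,178) on its pad and the arrow pointing up the picture from the nut at (425,318). The soap is confirmed: it lies at about -53° as seen from the axis at (0.4525,-0.270), and the arrow is at about +3°. Next I move to the left of the arrow bar with the fingers closed.

Emit:
{"api": "step_arm", "payload": {"rows": [[0,0,0.016,0,0,0],[0.031,0.037,0,0,0,-1.5],[0.031,0.037,0,0,0,-1.5],[0.031,0.037,0,0,0,-1.5],[0.031,0.037,0,0,0,-1.5],[0.031,0.037,0,0,0,-1.5],[0.031,0.037,0,0,0,-1.5],[0.031,0.037,0,0,0,-1.5],[0.031,0.037,0,0,0,-1.5],[0.031,0.037,0,0,0,-1.5],[0.03,0.038,0,0,0,-1.5],[0,0,0,0,0,0]], "jaw": 0}}

```text
time: 2.3
position: [0.5066, -0.22, 0.422]
tool_rot: [1.0, 0.031, 0.001, 0.0]
ft_force: [0.4, 0.1, -0.3]
grip_width: 0.0007
grip_force: 0.0
```

Emit:
{"api": "step_arm", "payload": {"rows": [[0,0,-0.03,0,0,0],[0,0,-0.03,0,0,0],[0,0,-0.02,0,0,0],[0,0,0,0,0,0],[0,-0.01,0,0,0,0],[0,-0.008,0,0,0,0],[0,-0.007,0,0,0,0]]}}

```text
time: 3.18
position: [0.5051, -0.2486, 0.3417]
tool_rot: [1.0, 0.028, 0.001, 0.001]
ft_force: [0.1, 0.4, 0.4]
grip_width: 0.0006
grip_force: 0.0
```

Emit:
{"api": "step_arm", "payload": {"rows": [[0.0014,-0.0039,0,0,0,-4],[0.0014,-0.0039,0,0,0,-4],[0.0009,-0.004,0,0,0,-4],[0.0008,-0.004,0,0,0,-4],[0.0003,-0.0041,0,0,0,-4],[0.0003,-0.0041,0,0,0,-4],[-0.0003,-0.0041,0,0,0,-4],[-0.0003,-0.0041,0,0,0,-4],[-0.0008,-0.004,0,0,0,-4],[-0.0009,-0.004,0,0,0,-4],[-0.0014,-0.0039,0,0,0,-4],[-0.0014,-0.0038,0,0,0,-4]]}}

```text
time: 4.68
position: [0.5048, -0.2954, 0.3411]
tool_rot: [0.924, -0.382, -0.0, -0.0]
ft_force: [-0.6, 2.5, 0.5]
grip_width: 0.0007
grip_force: 0.6
```

```bash
python3 - <<'E'
from h import *
print(get_obs()["ft_force"],get_obs()["position"])
a=camera("top")["pixels"];b=camera("side")["pixels"]
cv2.imwrite("pics/mid.png",np.hstack([cv2.resize(a[160:290,250:430],(480,347)),cv2.resize(b[120:250,250:370],(320,347))]))
E
```

```text
[-0.6100608   2.5332609   0.46862122] [ 0.50481064 -0.29544321  0.34109512]
```

View pics/mid.png

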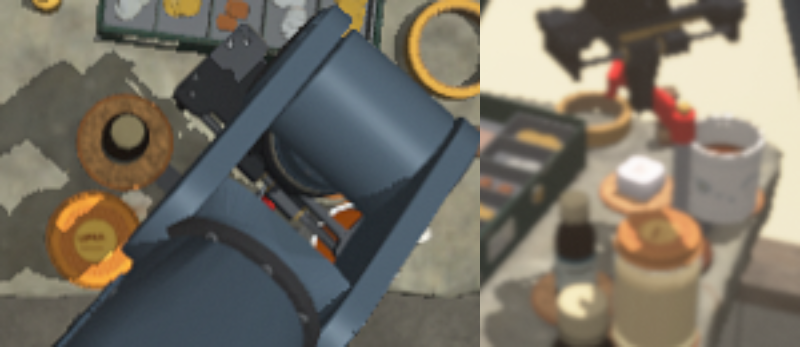

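The arrow (red, about (620,75)–(680,120) in the side view on the right) is turning with the finger, and the goods are untouched. I'll measure its angle from the side camera.

```bash
cat >> h.py <<'E'
def arrow():
    for n in("top","side"):
        c=camera(n); W=cloud(c); px=c["pixels"].astype(int); b,g,r=px[...,0],px[...,1],px[...,2]
        d=W[...,:2]-[.4525,-.270]; R=np.hypot(d[...,0],d[...,1])
        m=(r>90)&(g<r*.45)&(b<r*.45)&(W[...,2]>.148)&(W[...,2]<.185)&(R<.135)
        A=np.degrees(np.arctan2(d[...,1],d[...,0])); 
        for lo,hi in((.03,.08),(.08,.11),(.11,.135)):
            k=m&(R>lo)&(R<hi)
            if k.sum(): print(n,lo,k.sum(),np.percentile(A[k],[2,50,98]).round(1),R[k].max().round(4))
E
python3 -c "
from h import *
arrow()"
```

```text
side 0.03 27 [-50.  -37.  -30.4] 0.053
side 0.08 22 [-37.7 -32.9 -27.7] 0.1098
side 0.11 5 [-38.6 -37.1 -35.2] 0.1204
```

The visible left wing fits an arrow at about -45°. I'll push it 8° more, back off and rise.

Emit:
{"api": "step_arm", "payload": {"rows": [[-0.0019,-0.0037,0,0,0,-4],[-0.002,-0.0036,0,0,0,-4],[0,0,0,0,0,0],[0,0,0,0,0,0],[0.004,0.003,0,0,0,0],[0.008,0.006,0,0,0,0],[0.016,0.012,0,0,0,0],[0,0,0,0,0,0],[0,0,0.04,0,0,0],[0,0,0.05,0,0,0],[-0.02,0.06,0.01,0,0,10],[-0.02,0.06,0,0,0,10]]}}

```text
time: 6.38
position: [0.4895, -0.1631, 0.4419]
tool_rot: [0.96, -0.28, 0.002, 0.0]
ft_force: [0.3, 1.0, -0.5]
grip_width: 0.0008
grip_force: 0.0
```

```bash
python3 -c "
from h import *
arrow()
cv2.imwrite('pics/aft.png',cv2.resize(camera('top')['pixels'][160:290,250:430],(720,520)))"
```

```text
top 0.03 132 [-53.  -46.7 -38.5] 0.0799
top 0.08 172 [-63.  -47.5 -33.5] 0.11
top 0.11 104 [-58.6 -48.3 -38.3] 0.1268
side 0.03 59 [-54.1 -45.1 -39.4] 0.0774
side 0.08 66 [-61.6 -52.2 -45.3] 0.1091
side 0.11 9 [-55.  -50.9 -48.5] 0.1208
```

View pics/aft.png

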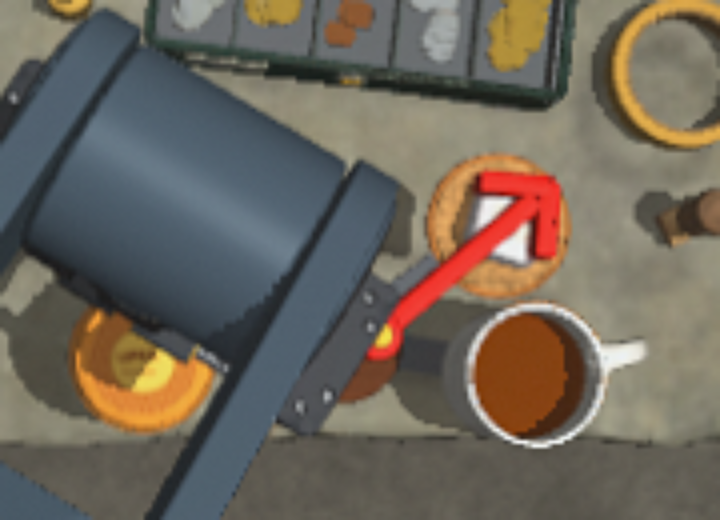

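The arrow (hub (383,338), tip (557,188) in this crop) passes over the soap at about -48°, against roughly -54° for the soap's centre. That is inside the tolerance, but I'll nudge it about 5.5° more for margin.

Emit:
{"api": "step_arm", "payload": {"rows": [[0.02,-0.06,0,0,0,-10],[0.02,-0.06,0,0,0,-10],[0,0,-0.05,0,0,-2],[0,0,-0.05,0,0,-2],[0,0,0,0,0,-1.5],[-0.016,-0.012,0,0,0,0],[-0.008,-0.006,0,0,0,0],[-0.004,-0.003,0,0,0,0],[-0.0016,-0.0023,0,0,0,0],[-0.0016,-0.0023,0,0,0,0],[0,0,0,0,0,0],[0,0,0,0,0,0]]}}

```text
time: 8.02
position: [0.498, -0.3079, 0.3403]
tool_rot: [0.874, -0.486, -0.0, 0.0]
ft_force: [0.4, -0.5, 0.6]
grip_width: 0.0002
grip_force: 0.0
```

Emit:
{"api": "step_arm", "payload": {"rows": [[0.004,0.003,0,0,0,0],[0.008,0.006,0,0,0,0],[0.016,0.012,0,0,0,0],[0,0,0,0,0,0],[0,0,0.045,0,0,0],[0,0,0.045,0,0,0],[-0.02,0.055,0.01,0,0,10],[-0.02,0.055,0,0,0,10],[0,0.055,0,0,0,10],[0,0.055,0,0,0,10],[0,0.055,0,0,0,10],[0,0,0,0,0,0]]}}

```text
time: 9.52
position: [0.4852, -0.0085, 0.4406]
tool_rot: [0.998, -0.069, -0.001, -0.0]
ft_force: [-0.9, -0.8, -0.3]
grip_width: 0.0005
grip_force: 0.0
```

```bash
python3 -c "
from h import *
arrow()
for n in('top','side'):
    W=cloud(camera(n))
    for l in('soap','honey_jar','bottle','mug'):
        for r in cut_out(l,n)[:2]:
            P=W[r['region']];P=P[~np.isnan(P[:,0])];print(n,l,round(r['confidence'],2),P.mean(0).round(3))
"
```

```text
top 0.03 127 [-58.4 -52.2 -42.8] 0.0792
top 0.08 182 [-68.6 -53.4 -39.2] 0.11
top 0.11 95 [-63.1 -54.  -45.2] 0.1265
side 0.03 54 [-59.3 -51.9 -43.9] 0.0784
side 0.08 56 [-66.3 -59.1 -50.8] 0.1097
side 0.11 4 [-58.4 -57.5 -56.4] 0.1181
top soap 0.5 [ 0.525 -0.355  0.03 ]
top honey_jar 0.72 [ 0.442 -0.148  0.124]
top honey_jar 0.67 [ 0.493 -0.324  0.175]
top bottle 0.76 [ 0.528 -0.173  0.098]
top bottle 0.75 [ 0.492 -0.323  0.176]
top mug 0.91 [ 0.437 -0.373  0.065]
side soap 0.81 [ 0.523 -0.362  0.026]
side honey_jar 0.55 [ 0.435 -0.128  0.085]
side bottle 0.77 [ 0.528 -0.164  0.082]
side bottle 0.56 [0.45  0.026 0.102]
side mug 0.83 [ 0.431 -0.371  0.056]
```

The arrow is now at about -54°, on the soap, and the goods haven't moved. On to the bell.

Emit:
{"api": "step_arm", "payload": {"rows": [[-0.008,0.048,0,0,0,2],[-0.008,0.048,0,0,0,2],[-0.008,0.048,0,0,0,2],[-0.008,0.047,0,0,0,2],[0,0,0,0,0,0],[0,0,-0.06,0,0,0],[0,0,-0.06,0,0,0],[0,0,-0.045,0,0,0],[0,0,0,0,0,0],[0,0,0,0,0,0]]}}

```text
time: 11.38
position: [0.455, 0.1785, 0.2766]
tool_rot: [1.0, -0.002, 0.001, -0.0]
ft_force: [0.3, 0.3, 0.1]
grip_width: 0.0003
grip_force: 0.0
```

Emit:
{"api": "step_arm", "payload": {"rows": [[-0.001,0.004,-0.015,0,0,0],[0,0,-0.013,0,0,0],[0,0,-0.005,0,0,0],[0,0,-0.004,0,0,0],[0,0,-0.003,0,0,0],[0,0,-0.002,0,0,0],[0,0,0,0,0,0]]}}

```text
time: 12.25
position: [0.4526, 0.1831, 0.2362]
tool_rot: [1.0, -0.002, 0.0, -0.0]
ft_force: [-6.2, 0.0, 25.3]
grip_width: 0.0003
grip_force: 12.8
```

25 N is well past the 4 N hold force, so the button has bottomed out. Releasing.

Emit:
{"api": "step_arm", "payload": {"rows": [[0,0,0.005,0,0,0],[0,0,0.015,0,0,0],[0,0,0.05,0,0,0],[0,0,0.06,0,0,0],[0,0,0.05,0,0,0],[0,0,0,0,0,0],[0,0,0,0,0,0]]}}

```text
time: 13.12
position: [0.4526, 0.1829, 0.4135]
tool_rot: [1.0, -0.002, -0.0, 0.0]
ft_force: [-0.3, 0.5, -0.2]
grip_width: 0.0006
grip_force: 0.0
```

```bash
python3 -c "
from h import *
arrow()
c=camera('side');W=cloud(c)
bx=(abs(W[...,0]-.453)<.02)&(abs(W[...,1]-.182)<.02)&(W[...,2]>.05)&(W[...,2]<.075);print(np.percentile(W[bx][:,2],[50,90]), get_obs()['position'],get_obs()['ft_force'])
cv2.imwrite('pics/end.png',c['pixels'])"
```

```text
top 0.03 129 [-58.5 -52.1 -42.9] 0.0798
top 0.08 171 [-68.6 -53.4 -39.2] 0.1099
top 0.11 101 [-63.  -53.9 -44.5] 0.1268
side 0.03 53 [-59.1 -52.  -43.6] 0.0797
side 0.08 82 [-66.6 -54.5 -41.3] 0.1094
side 0.11 13 [-58.2 -54.9 -50.1] 0.1201
[0.06063748 0.06257857] [0.45260596 0.18285971 0.41200984] [-0.76015719  0.16838303  0.62101863]
```

View pics/end.png

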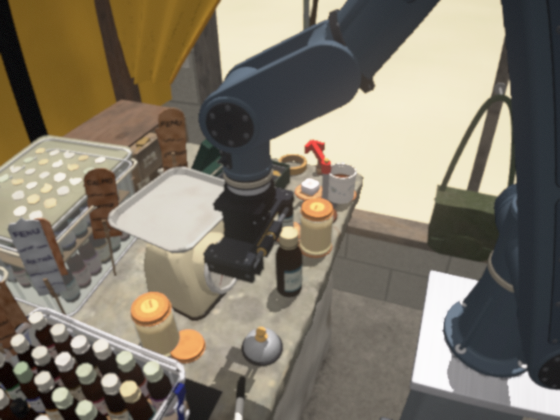

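The button is back up at (262,334), the arrow at (318,153) is over the soap at (310,187), the goods are standing, and the arm is clear of everything.

```bash
python3 -c "
from rig import hand_in
print(hand_in())"
```

```text
the job is handed in; nothing more can be done
None
```

I handed the job in after about 13 s of robot time. By my camera measurements the arrow rests within about 1° of the soap's direction, the bell was pressed to its stop and its button is back up, and the goods stand undisturbed; the hand-in returned no verdict.

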